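# Slide the tin's lid home and press its toggle clamp shut

## Task

Close the grey tin: slide its lid home under the end lip and seat it with a firm push of about 10 N against the stop, and only then push the toggle clamp's handle over past its dead point and press it down onto its end stop, again with about 10 N, so that the rubber pad holds the lid. Keep each firm push up for half a second, never go above 20 N (the plastic cracks, the hinge bends), and leave the glasses, the cup and the bottle opener where they are.

Things in the scene. Friction and masses are not known exactly. Their poses are not given: they have to be found in the camera images.
- tin: Grey plastic tin fixed to the table, 104 mm wide (x), 160 long (y), rim 50 high. Origin: centre of underside, z up, +y to the lip end. Its lid slides on the rim along y between guide rails (tops 58 mm high, at x = +-50 mm, 1.5 mm play a side). A toggle clamp sits on a bracket outside the +x wall; its pivot axis is parallel to y through x 76, y 30, z 58 mm.
- lip: The tin's end lip, fixed; origin and axes are the tin's. An overhang from y = 60 to 90 mm, underside 57.5 mm above the table; under it, out of sight, a rigid stop block whose face may be set anywhere from y = 65 to 75 mm, differently each time: it must be found by feel. The lid's edge slides under the overhang to it. The lid may not press on it with more than 20 N.
- lid: Loose flat grey lid, 93 (x) x 150 (y) x 5 mm, about 0.1 to 0.2 kg, on the tin's rim, ajar towards the tin's -y. Origin: centre of underside; axes as the tin's; starts at y -24 to -48 mm of the tin, z 50. Pushing ridge on top: 60 mm wide (x), y from -60 to -50 mm, its top 21 mm above the underside. Home against the hidden stop, its origin is at y -10 to 0 mm of the tin. Slides with about 1 N.
- clamp: Clamp handle: steel bar with black sleeve, 16 mm wide (y), 9 thick (x +-4.5), reaching 100 mm along its +z from its origin on the pivot axis. Lean = angle of its z from vertical: starts 0.04 to 0.34 rad to tin +x; is pushed over to tin +x and down to its rigid stop (end about 64 mm over the table). Push its tin-side, later upper, face 75 mm from the pivot. Not over 20 N, pressed or squeezed.
- pivot (a point): Pin on the handle's pivot axis. How the handle feels: pad meets lid near lean 0.9; resistance rises to some 3 to 6 N (pushed 75 mm from here), falls away at the dead point, lean 1.387; beyond it it stays over, let go well short of it it springs back. The rigid end stop is a screw set anywhere from lean 1.457 to 1.557, differently each time: find it by feel.
- pad: Rubber pad, 18 mm across, on a spring plunger under the end of the clamp's swing arm (50 mm long, to tin -x). Starts raised: arm and pad are below 125 mm, at x 0 to 85, y 20 to 40 mm of the tin; comes down with the handle. Origin on the arm's centre line, lower face 29.5 mm along its -z. Shut, it presses the lid at x 8, y 30 mm of the tin with about 20 to 25 N.
- glass_a: Clear shot glass, 52 mm across the rim, 65 mm high; bystander. Origin: centre of its foot.
- glass_b: A second such glass; bystander. Origin: centre of its foot.
- cup: White ceramic shot cup, 56 mm across, 48 mm high; bystander. Origin: centre of its foot.
- opener: Flat stainless steel bottle opener with a ring end, 145 mm long along its x, 5 mm thick, lying on the table; bystander. Origin: under the body, 48 mm from the ring's centre.
Mind the look-alikes: they are no part of the job. Several things have the shape of the lid; the one meant has the colours described above.

How it is judged:
On the way, in this order (a step that is already met when the one before it is completed fails the run):
1. the lid is home and is being pressed against the stop with over 4 N while the clamp is still open (contact force between lid and lip above 4 N and y of lid in the frame of tin above -0.0115 m and angle between clamp's own z axis and vertical below 0.7 rad), for 0.2 s.
2. the handle is past its dead point and is being pressed onto its end stop with over 4 N, the pad pressing on the lid (contact force between clamp and anything else above 4 N and angle between clamp's own z axis and vertical above 1.43 rad and contact force between pad and lid above 8 N), for 0.2 s.
At the end, for the whole second after the job is handed in: The lid lies flat on the tin, slid home to the stop (its origin beyond y = -11.5 mm of the tin); the handle is past its dead point (lean from vertical above 1.43 rad) and stays there; the pad presses on the lid with more than 8 N; all is at rest (y of lid in the frame of tin above -0.0115 m and z of lid in the frame of tin below 0.053 m and angle between clamp's own z axis and vertical above 1.43 rad and contact force between pad and lid above 8 N and linear speed of lid below 0.01 m/s and angular speed of clamp below 0.05 rad/s); the robot touches nothing.
It fails at once if the lid is pushed against the lip with more than 20 N (contact force between lid and lip above 20 N).
It fails at once if the handle is pressed or squeezed with more than 20 N (contact force between clamp and anything else above 20 N).
It fails at once if a glass, the cup or the opener is moved by more than 20 mm (distance of any of glass_a, glass_b, cup, opener from where it was at the start of the episode above 0.02 m).
It also fails if it takes over 69 s, if anything falls off the work surface, if the arm or the gripper's body presses on something with over 40 N, if the wrist force passes 120 N, or if a joint passes its speed limit or range.

## Robot

A 7-joint arm with a two-finger parallel gripper is mounted at the origin on the work surface. World frame = base frame: x ahead of the robot, y to its left, z up, the work surface at z = 0. Lengths are in m, angles in rad, forces in N, time in s.
With the tool pointing down it reaches from about 0.4 to 0.85 m from the base axis. Payload 6.9 kg.
Tool frame: the origin (TCP) lies midway between the tips of the shut fingers; the grasp point (between the pads) lies 19 mm behind it; z points along the fingers, y is the direction in which the jaws open and shut (so a half turn about z gives the same grasp; the last joint's range is limited). The gripper opens to 85 mm and grips with 20 to 120 N. Pads are 22 mm wide; open, the fingers measure 114 mm over their backs; the gripper's body (76 mm by 85 mm) begins 54 mm behind the grasp point. The pads swing forward as they close: fully open they stand 13 mm farther back than shut.
Start: joints at [-0.999, 0.507, -0.238, 1.5, 0.126, 1.149, -0.155], TCP at [0.281, 0.558, 0.231] pointing down, gripper open.
Joint ranges: [-3.08, 3.08], [-0.24, 2.05], [-1.43, 1.35], [0, 2.5], [-1.52, 4.66], [0.17, 1.96], [-2.89, 2.89]. Speed limits (rad/s): [2.39, 2.39, 3.14, 3.14, 3.14, 3.14, 3.14].

## Interface

Orientations are given as a unit quaternion [w, x, y, z].
In Python, from workcell import * gives the robot as it stands. The module is installed in compiled form; this text tells all that it offers.
- The arm moves only by the tool arm_command, never from a script. Its argument "deltas" is a list of rows, each an object with "linear": the shift along the tool's x, y, z in m, a list of three; "delta_rot": the turn, a rotation vector about the tool's x, y, z in degrees, a list of three. A call has 1 to 10 rows; each row shifts and turns the pose as measured when the row begins, along the tool's axes as they then stand; what a row does not reach is not made up. A row lasts 1/12 s, in which the tool goes at most 41.7 mm and 7.16 degrees, less where a joint would pass 70% of its speed; a pose out of reach is approached as far as the arm can. A call is refused whole if a number of a shift passes 0.0417 or a number of a turn 7.16, either way. A call with a gripper value outside its range is refused whole. "gripper" is the finger opening in m, from 0 to 0.0854, set as the call begins (left out, the last holds). The fingers move at their own pace and stop on an object; "force" is the grip in N (left out, the last holds). Time passes only in rows, so rows that do not move let the fingers close. It gives the time, the measured TCP pose, the force and the opening at its end, in the units of the state.
- get_state(): the state, without advancing time (a new reading comes with each control period).
- read_camera(name): name is "side" or "top"; returns the picture (384x512x3 uint8, red, green, blue); there is no depth.
- calibration(name): a dict with "mtx" (3x3 intrinsics, pixels), "cam_to_world" (4x4, takes a point from camera to world coordinates). Camera axes: x right, y down, z forward; pixel columns grow to the right and rows downward; lengths in m; the calibration is good to about 2 mm. A picture is of the moment at which its call begins. calibration takes no time and is no camera call.
- close_job(): hands the job in, once; it reports no verdict.
The state is a dict: "time": time; "joint_pos": joint angles; "joint_vel": joint speeds; "joint_efforts": joint torques, N m; "ee_pos": TCP position; "tcp_rot": TCP orientation; "wrist_force": force on the tool from outside, world axes, zero at the start; "torque": the same for the moment, N m; "opening": opening from 0.0 (shut) to 1.0 (fully open).
Only numpy, scipy, OpenCV 4.12 (cv2) and the standard library are available. Lean on these libraries where they do the work, as an engineer would, in place of code of your own. Each camera call takes 0.05 s, during which the arm holds its last target.

## Working session

There is one attempt and no reset: what is moved stays moved. The work goes in short steps, Python scripts to look and compute and a tool call to move; the robot and the scene stay as the last step left them, time stands still between calls to the robot, and variables do not carry over. Pictures are saved under pics/ and viewed, and the job is handed in when it is done.

Besides the shell and the picture viewer there is one more tool, called after "Call:" as name(argument=value, ...) on one line, values as JSON. arm_command: Moves the arm, as the interface text tells. Its arguments: {"type":"object","properties":{"deltas":{"type":"array","items":{"type":"object","properties":{"linear":{"type":"array","items":{"type":"number"}},"delta_rot":{"type":"array","items":{"type":"number"}}}}},"gripper":{"type":"number"},"force":{"type":"number"}},"required":["deltas"]}

```bash
mkdir -p pics; ls; python3 - <<'E'
from workcell import *
import cv2, numpy as np
s=get_state(); print({k:np.round(v,3).tolist() for k,v in s.items()})
for n in ("side","top"):
    im=read_camera(n); cv2.imwrite(f"pics/{n}0.png",cv2.cvtColor(im,cv2.COLOR_RGB2BGR))
    c=calibration(n); print(n,np.round(c["mtx"],1).tolist(),np.round(c["cam_to_world"],3).tolist())
E
```

```text
pics
{'time': 0.0, 'joint_pos': [-0.999, 0.508, -0.237, 1.501, 0.126, 1.149, -0.155], 'joint_vel': [-0.001, 0.0, -0.001, 0.0, -0.002, -0.002, -0.002], 'joint_efforts': [0.0, -62.058, -2.186, -24.965, 0.013, 0.012, 0.0], 'ee_pos': [0.281, 0.558, 0.23], 'tcp_rot': [-0.0, 0.231, 0.973, -0.001], 'wrist_force': [0.822, -0.12, 0.13], 'torque': [-0.004, -0.039, -0.023], 'opening': 1.005}
side [[364.0, 0.0, 257.8], [0.0, 364.0, 190.3], [0.0, 0.0, 1.0]] [[0.841, -0.438, 0.317, 0.287], [-0.541, -0.667, 0.512, -0.464], [-0.013, -0.602, -0.798, 0.849], [0.0, 0.0, 0.0, 1.0]]
top [[497.8, 0.0, 252.7], [0.0, 497.8, 191.3], [0.0, 0.0, 1.0]] [[0.026, -0.991, 0.129, 0.415], [-1.0, -0.028, -0.013, 0.052], [0.017, -0.129, -0.992, 1.365], [0.0, 0.0, 0.0, 1.0]]
```

View pics/side0.png

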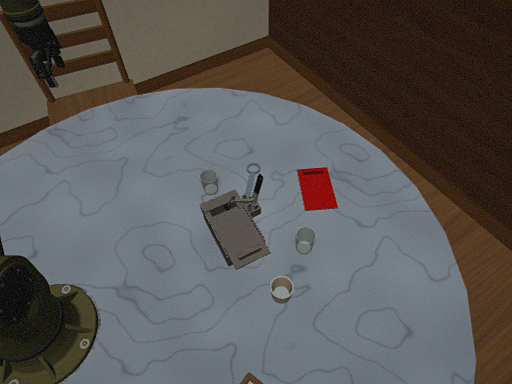

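View pics/top0.png

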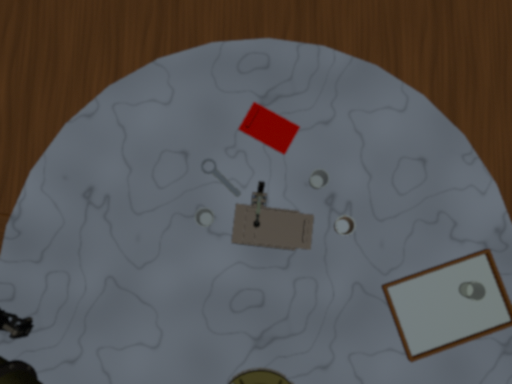

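The side view shows the grey tin at about (235,228), its clamp handle at (258,187) and a red look-alike lid at (317,188). The top view shows the tin at (273,227), the handle at (260,188), the red lid at (269,128), and glasses, cup and opener around it. Next I'll enlarge the tin.

```bash
python3 - <<'E'
import cv2
a=cv2.imread("pics/side0.png")[150:280,180:330]; b=cv2.imread("pics/top0.png")[165:265,190:340]
cv2.imwrite("pics/side0c.png",cv2.resize(a,None,fx=5,fy=4.6 and 5,interpolation=cv2.INTER_CUBIC)[:600+50][:600])
cv2.imwrite("pics/top0c.png",cv2.resize(cv2.convertScaleAbs(b,alpha=1.5),None,fx=5,fy=5,interpolation=cv2.INTER_CUBIC))
E
```

```text
(no output)
```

View pics/side0c.png

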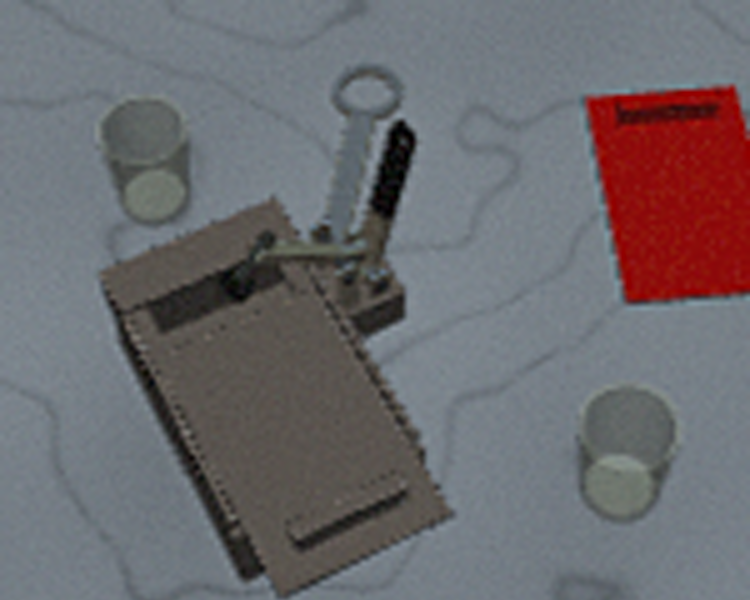

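View pics/top0c.png

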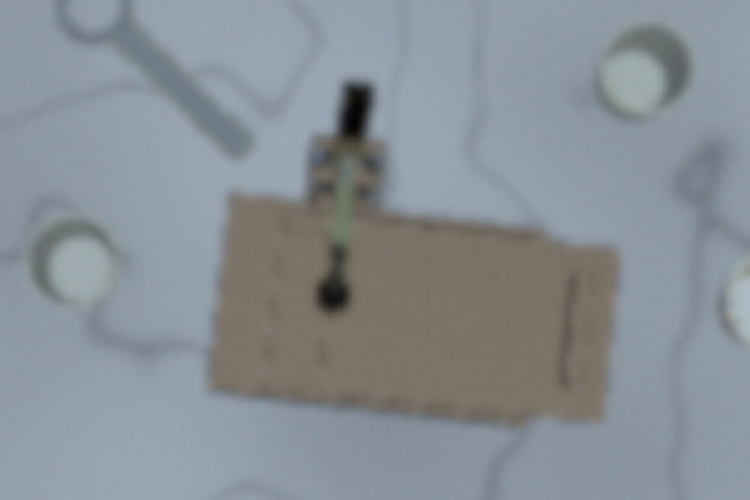

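The grey lid on the tin, with its ridge at top-view crop (570,330) and side-view crop (350,510), is the right one. The red plate at side (317,188) / top (269,128) has the same shape but the wrong colour, and it isn't on the tin. Next I'll triangulate.

```bash
cat > h.py <<'E'
from workcell import *
import cv2, numpy as np
def ray(n,px):
    c=calibration(n);M=np.array(c["cam_to_world"]);d=np.linalg.inv(np.array(c["mtx"]))@[px[0],px[1],1]
    return M[:3,3],M[:3,:3]@d
def plane(n,px,z):
    o,d=ray(n,px); return o+d*(z-o[2])/d[2]
def tri(ps,pt):
    o1,d1=ray("side",ps);o2,d2=ray("top",pt)
    A=np.stack([d1,-d2],1);t=np.linalg.lstsq(A,o2-o1,rcond=None)[0]
    a=o1+t[0]*d1;b=o2+t[1]*d2
    return (a+b)/2,np.linalg.norm(a-b)
S=lambda x,y:(180+x/5-.4,150+y/5-.4)
T=lambda x,y:(190+x/5-.4,165+y/5-.4)
E
python3 - <<'E'
from h import *
P={"lip+x":(S(275,197),T(232,193)),"lip-x":(S(100,272),T(208,390)),"lid-x":(S(285,597),T(603,420)),"lid+x":(S(453,514),T(617,250)),
"ridge-x":(S(292,530),T(566,387)),"ridge+x":(S(405,482),T(575,273)),"htip":(S(403,122),T(357,85)),
"gA":(S(145,100),T(75,210)),}
R={}
for k,(a,b) in P.items():
    p,e=tri(a,b);R[k]=p;print(k,np.round(p,4),"err",round(e,4))
for k,z in (("lip+x",.062),("lip-x",.062),("lid-x",.055),("lid+x",.055),("ridge-x",.071),("ridge+x",.071)):
    print(k,np.round(plane("side",P[k][0],z),4),np.round(plane("top",P[k][1],z),4))
for a,b in (("lip+x","lip-x"),("lid+x","lid-x"),("lip+x","lid+x"),("lip-x","lid-x"),("ridge+x","ridge-x")):
    d=R[a]-R[b];print(a,b,round(np.linalg.norm(d[:2]),4),round(np.degrees(np.arctan2(d[1],d[0])),2))
E
```

```text
lip+x [0.5504 0.0784 0.0627] err 0.0024
lip-x [0.4476 0.0876 0.0611] err 0.0013
lid-x [ 0.4374 -0.1201  0.0495] err 0.0019
lid+x [ 0.528  -0.1269  0.0487] err 0.0006
ridge-x [ 0.4543 -0.0988  0.0648] err 0.0006
ridge+x [ 0.5148 -0.1036  0.0584] err 0.0002
htip [0.5948 0.0171 0.1591] err 0.0032
gA [0.528  0.1614 0.0812] err 0.0219
lip+x [0.5495 0.0792 0.062 ] [0.5517 0.078  0.062 ]
lip-x [0.4468 0.0872 0.062 ] [0.4483 0.0874 0.062 ]
lid-x [ 0.4355 -0.1222  0.055 ] [ 0.4382 -0.1197  0.055 ]
lid+x [ 0.5258 -0.1294  0.055 ] [ 0.5277 -0.1261  0.055 ]
ridge-x [ 0.4527 -0.1016  0.071 ] [ 0.4544 -0.0982  0.071 ]
ridge+x [ 0.5112 -0.1094  0.071 ] [ 0.5137 -0.1021  0.071 ]
lip+x lip-x 0.1032 -5.11
lid+x lid-x 0.0908 -4.26
lip+x lid+x 0.2065 83.77
lip-x lid-x 0.208 87.18
ridge+x ridge-x 0.0606 -4.59
```

Tin yaw is about -4.6° and its origin about (0.492,-0.007). The lid sits at about tin y -42 mm and the handle leans about 0.25 rad. I'll close the gripper and turn the tool y axis onto the tin's y.

Call:
arm_command(deltas=[{"linear":[0,0,0],"delta_rot":[0,0,-5.5]},{"linear":[0,0,0],"delta_rot":[0,0,-5.5]},{"linear":[0,0,0],"delta_rot":[0,0,-5.5]},{"linear":[0,0,0],"delta_rot":[0,0,-5.5]}], gripper=0, force=60)

```text
time: 0.43
ee_pos: [0.2804, 0.5567, 0.2285]
tcp_rot: [-0.001, 0.035, 0.999, -0.003]
wrist_force: [-0.3, -0.1, -0.6]
opening: 0.453
```

```bash
cat >> h.py <<'E'
from scipy.spatial.transform import Rotation as Ro
O=np.array([.4918,-.0067,0]);YAW=-4.6
RT=Ro.from_euler('z',YAW,degrees=True).as_matrix()
def st(tgt=None):
    s=get_state();q=np.array(s["tcp_rot"]);R=Ro.from_quat(q[[1,2,3,0]]).as_matrix()
    p=np.array(s["ee_pos"])
    print("t",round(s["time"],2),"tin-frame TCP",np.round(1000*RT.T@(p-O),1),"F tin",np.round(RT.T@np.array(s["wrist_force"]),2),"open",round(s["opening"],3))
    print("tool y yaw",round(np.degrees(np.arctan2(R[1,1],R[0,1])),2),"z",np.round(R[:,2],3))
    if tgt is not None:
        d=R.T@(O+RT@(np.array(tgt)/1000)-p); print("delta tool mm",np.round(1000*d,1))
E
python3 -c "
from h import *
st([0,-135,231])"
```

```text
t 0.43 tin-frame TCP [-255.9  544.6  228.5] F tin [-0.28 -0.13 -0.64] open 0.453
tool y yaw 86.0 z [-0.002 -0.005 -1.   ]
delta tool mm [-248.7 -682.3    0.9]
```

Call:
arm_command(deltas=[{"linear":[-0.0144,-0.039,0],"delta_rot":[0,0,0]},{"linear":[-0.0144,-0.039,0],"delta_rot":[0,0,0]},{"linear":[-0.0144,-0.039,0],"delta_rot":[0,0,0]},{"linear":[-0.0144,-0.039,0],"delta_rot":[0,0,0]},{"linear":[-0.0144,-0.039,0],"delta_rot":[0,0,0]},{"linear":[-0.0144,-0.039,0],"delta_rot":[0,0,0]},{"linear":[-0.0144,-0.039,0],"delta_rot":[0,0,0]},{"linear":[-0.0144,-0.039,0],"delta_rot":[0,0,0]},{"linear":[-0.0144,-0.039,0],"delta_rot":[0,0,0]},{"linear":[-0.0144,-0.039,0],"delta_rot":[0,0,0]}])

```text
time: 1.27
ee_pos: [0.3946, 0.1612, 0.2237]
tcp_rot: [-0.006, 0.024, 1.0, -0.003]
wrist_force: [1.1, 0.1, 1.0]
opening: -0.002
```

```bash
python3 -c "
from h import *
st([0,-135,180])"
```

```text
t 1.27 tin-frame TCP [-110.4  159.6  223.7] F tin [1.1  0.23 1.05] open -0.002
tool y yaw 87.29 z [-0.012 -0.005 -1.   ]
delta tool mm [-101.1 -297.8   44.2]
```

Call:
arm_command(deltas=[{"linear":[-0.0127,-0.0372,0],"delta_rot":[0,0,0.2]},{"linear":[-0.0127,-0.0372,0],"delta_rot":[0,0,0.2]},{"linear":[-0.0127,-0.0372,0],"delta_rot":[0,0,0.2]},{"linear":[-0.0127,-0.0372,0.002],"delta_rot":[0,0,0.2]},{"linear":[-0.0127,-0.0372,0.008],"delta_rot":[0,0,0.2]},{"linear":[-0.0127,-0.0372,0.012],"delta_rot":[0,0,0.2]},{"linear":[-0.0127,-0.0372,0.012],"delta_rot":[0,0,0]},{"linear":[-0.0127,-0.0372,0.012],"delta_rot":[0,0,0]},{"linear":[0,0,0],"delta_rot":[0,0,0]}])

```text
time: 2.02
ee_pos: [0.4774, -0.1628, 0.1783]
tcp_rot: [-0.004, 0.039, 0.999, -0.005]
wrist_force: [0.3, -0.5, 0.1]
opening: -0.002
```

```bash
python3 -c "
from h import *
st([0,-130,62])"
```

```text
t 2.02 tin-frame TCP [  -1.8 -156.7  178.3] F tin [ 0.31 -0.48  0.12] open -0.002
tool y yaw 85.51 z [-0.008 -0.01  -1.   ]
delta tool mm [ -2.7  27.9 116. ]
```

Call:
arm_command(deltas=[{"linear":[-0.0005,0.003,0.016],"delta_rot":[0,0,0]},{"linear":[-0.0005,0.004,0.016],"delta_rot":[0,0,0]},{"linear":[-0.0005,0.004,0.016],"delta_rot":[0,0,0]},{"linear":[-0.0005,0.004,0.016],"delta_rot":[0,0,0]},{"linear":[-0.0005,0.004,0.016],"delta_rot":[0,0,0]},{"linear":[0,0.004,0.016],"delta_rot":[0,0,0]},{"linear":[0,0.003,0.01],"delta_rot":[0,0,0]},{"linear":[0,0,0.004],"delta_rot":[0,0,0]},{"linear":[0,0,0],"delta_rot":[0,0,0]}])

```text
time: 2.77
ee_pos: [0.479, -0.141, 0.0606]
tcp_rot: [-0.007, 0.044, 0.999, -0.005]
wrist_force: [-0.2, 0.6, -0.1]
opening: -0.004
```

```bash
python3 -c "
from h import *
st([0,-120,61])
a=read_camera('side');b=read_camera('top')
cv2.imwrite('pics/s1.png',cv2.resize(cv2.convertScaleAbs(a[150:300,180:330,::-1],alpha=1.4),None,fx=4,fy=4,interpolation=2))
cv2.imwrite('pics/t1.png',cv2.resize(cv2.convertScaleAbs(b[165:275,210:350,::-1],alpha=1.4),None,fx=4,fy=4,interpolation=2))
"
```

```text
t 2.77 tin-frame TCP [  -2.  -134.9   60.6] F tin [-0.23  0.6  -0.15] open -0.004
tool y yaw 84.91 z [-0.014 -0.009 -1.   ]
delta tool mm [-1.8 14.9 -0.5]
```

View pics/s1.png

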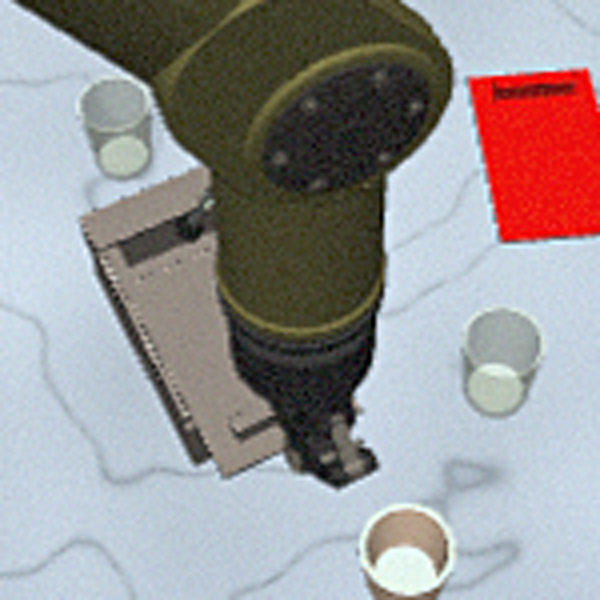

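View pics/t1.png

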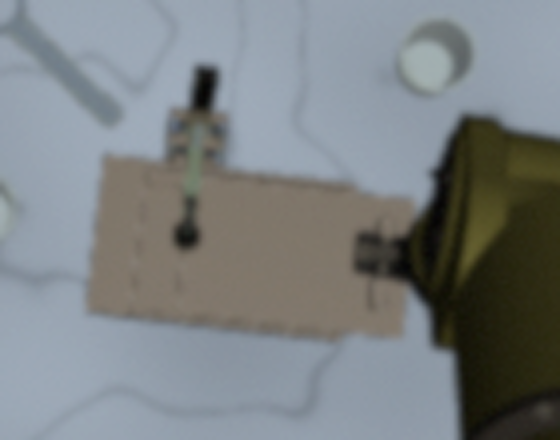

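```bash
python3 -c "
from h import *
def proj(n,p):
    c=calibration(n);M=np.linalg.inv(np.array(c['cam_to_world']));q=M[:3,:3]@p+M[:3,3];u=np.array(c['mtx'])@q;return u[:2]/u[2]
p=np.array(get_state()['ee_pos'])
for dz in (0,.03,.07,.15): 
    q=p+[0,0,dz];print(dz,(proj('side',q)-[180,150])*4,(proj('top',q)-[210,165])*4)
print(plane('top',(210+355/4,165+250/4),.06),plane('top',(210+410/4,165+250/4),.06))
"

```

```text
0 [307.01794656 458.33931977] [435.8674378  271.45204878]
0.03 [306.22354581 435.25221195] [442.84249704 269.30662333]
0.07 [305.09025682 402.31623482] [452.66570089 266.28515056]
0.15 [302.52828132 327.85935079] [474.33671942 259.61946455]
[ 0.49235047 -0.08831583  0.06      ] [ 0.4933179 -0.1244495  0.06     ]
```

```bash
python3 -c "
from h import *
a=read_camera('side');b=read_camera('top')
A=cv2.resize(cv2.convertScaleAbs(a[230:290,220:285,::-1],alpha=2),None,fx=8,fy=8,interpolation=2)
B=cv2.resize(cv2.convertScaleAbs(b[205:265,285:345,::-1],alpha=2),None,fx=5,fy=8,interpolation=2)
cv2.imwrite('pics/st2.png',np.hstack([A,B])[:, :800])
"
```

```text
(no output)
```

View pics/st2.png

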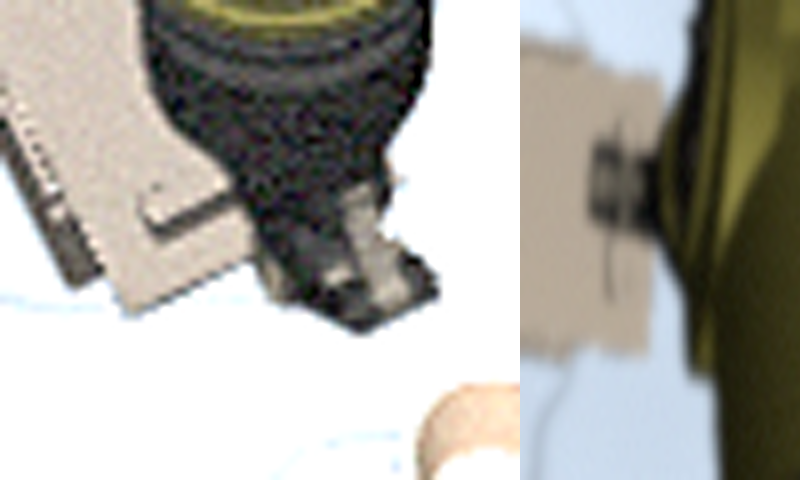

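```bash
python3 -c "
from h import *
p=np.array(get_state()['ee_pos'])
for z in (.08,.1,.12,.14,.16): print(z,*[np.round(1000*RT.T@(plane(n,q,z)-p),0)[:2] for n,q in (('side',(265,271.3)),('side',(274.5,266)),('top',(285+70/5,205+180/8)))])
"

```

```text
0.08 [  4. -31.] [ 30. -30.] [ 7. 56.]
0.1 [ -0. -39.] [ 24. -38.] [ 5. 58.]
0.12 [ -5. -47.] [ 19. -46.] [ 4. 60.]
0.14 [ -9. -55.] [ 14. -54.] [ 2. 62.]
0.16 [-14. -63.] [  9. -62.] [ 1. 64.]
```

Those protrusions are the closed finger linkage, about ±60 mm wide at z ≈ 0.15, clear of everything. The fingertips stand just behind the ridge, so I'll approach and push the lid.

Call:
arm_command(deltas=[{"linear":[-0.001,0.006,0],"delta_rot":[0,0,0]},{"linear":[-0.001,0.006,0],"delta_rot":[0,0,0]},{"linear":[0,0.004,0],"delta_rot":[0,0,0]},{"linear":[0,0.004,0],"delta_rot":[0,0,0]}])

```text
time: 3.3
ee_pos: [0.4856, -0.1219, 0.0643]
tcp_rot: [-0.003, 0.046, 0.999, -0.006]
wrist_force: [-0.5, -0.1, 0.8]
opening: 0.004
```

```bash
python3 -c "
from h import *
st([0,-75,62])"
```

```text
t 3.3 tin-frame TCP [   3.  -115.4   64.3] F tin [-0.44 -0.14  0.76] open 0.004
tool y yaw 84.71 z [-0.006 -0.012 -1.   ]
delta tool mm [ 3.5 40.4  1.8]
```

Call:
arm_command(deltas=[{"linear":[0.0015,0.003,0.0015],"delta_rot":[0,0,0]},{"linear":[0.0015,0.003,0.001],"delta_rot":[0,0,0]},{"linear":[0,0.003,0],"delta_rot":[0,0,0]},{"linear":[0,0.003,0],"delta_rot":[0,0,0]}])

```text
time: 3.63
ee_pos: [0.4865, -0.1132, 0.0644]
tcp_rot: [0.001, 0.047, 0.999, -0.009]
wrist_force: [-0.2, -0.5, -0.5]
opening: 0.003
```

```bash
python3 -c "
from h import *
st([0,-75,62])"
```

```text
t 3.63 tin-frame TCP [   3.2 -106.5   64.4] F tin [-0.2  -0.52 -0.52] open 0.003
tool y yaw 84.56 z [ 0.002 -0.019 -1.   ]
delta tool mm [ 3.7 31.5  1.8]
```

Call:
arm_command(deltas=[{"linear":[0.001,0.003,0.001],"delta_rot":[0,0,0]},{"linear":[0.001,0.003,0.001],"delta_rot":[0,0,0]},{"linear":[0.001,0.003,0.0005],"delta_rot":[0,0,0]}])

```text
time: 3.88
ee_pos: [0.4867, -0.1081, 0.0641]
tcp_rot: [0.005, 0.049, 0.999, -0.012]
wrist_force: [0.8, -6.2, 6.9]
opening: -0.001
```

```bash
python3 -c "
from h import *
st([0,-75,62])
a=read_camera('side');b=read_camera('top')
A=cv2.resize(cv2.convertScaleAbs(a[170:290,180:285,::-1],alpha=1.6),None,fx=4,fy=4,interpolation=2)
B=cv2.resize(cv2.convertScaleAbs(b[185:265,225:320,::-1],alpha=1.6),None,fx=4,fy=6,interpolation=2)
cv2.imwrite('pics/st3.png',np.hstack([A,B])[:, :800])
"
```

```text
t 3.88 tin-frame TCP [   3.1 -101.4   64.1] F tin [ 1.29 -6.07  6.87] open -0.001
tool y yaw 84.35 z [ 0.009 -0.025 -1.   ]
delta tool mm [ 3.6 26.4  1.4]
```

View pics/st3.png

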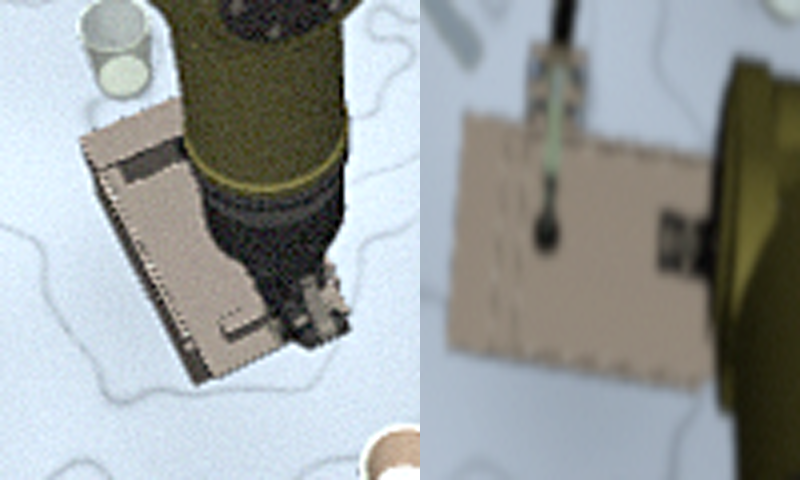

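```bash
python3 -c "
from h import *
st()
a=read_camera('side')
o=cv2.imread('pics/side0.png')
f=lambda i:cv2.resize(cv2.convertScaleAbs(i[190:280,190:240],alpha=1.8),None,fx=6.6,fy=6.6,interpolation=2)
cv2.imwrite('pics/st4.png',np.hstack([f(o),f(a[:,:,::-1])]))
"
```

```text
t 3.98 tin-frame TCP [   3.  -100.7   64. ] F tin [ 0.55 -5.98  8.02] open -0.004
tool y yaw 84.4 z [ 0.009 -0.024 -1.   ]
```

View pics/st4.png

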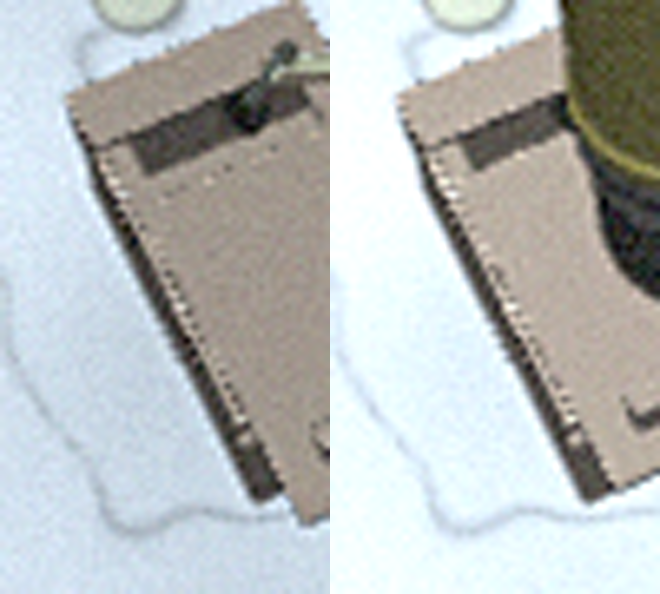

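The lid has slid about 12 mm, but the tool feels 8 N upward. I'll back off a little, raise and straighten the tool, then see what the force does.

Call:
arm_command(deltas=[{"linear":[0,-0.003,-0.003],"delta_rot":[0,0,0]},{"linear":[0.001,-0.001,-0.001],"delta_rot":[-0.7,0.3,0]},{"linear":[0.001,0,0],"delta_rot":[-0.7,0.3,0]},{"linear":[0.001,0,0],"delta_rot":[0,0,0]}])

```text
time: 4.37
ee_pos: [0.4828, -0.1091, 0.0681]
tcp_rot: [-0.001, 0.048, 0.999, 0.002]
wrist_force: [0.8, -0.8, 0.8]
opening: 0.002
```

```bash
python3 -c "
from h import *
st()
a=read_camera('side')
f=lambda i:cv2.resize(cv2.convertScaleAbs(i[180:280,185:285],alpha=1.8),None,fx=6,fy=6,interpolation=2)
cv2.imwrite('pics/st5.png',f(a[:,:,::-1]))
"
```

```text
t 4.37 tin-frame TCP [  -0.8 -102.8   68.1] F tin [ 0.82 -0.7   0.84] open 0.002
tool y yaw 84.53 z [-0.001  0.005 -1.   ]
```

View pics/st5.png

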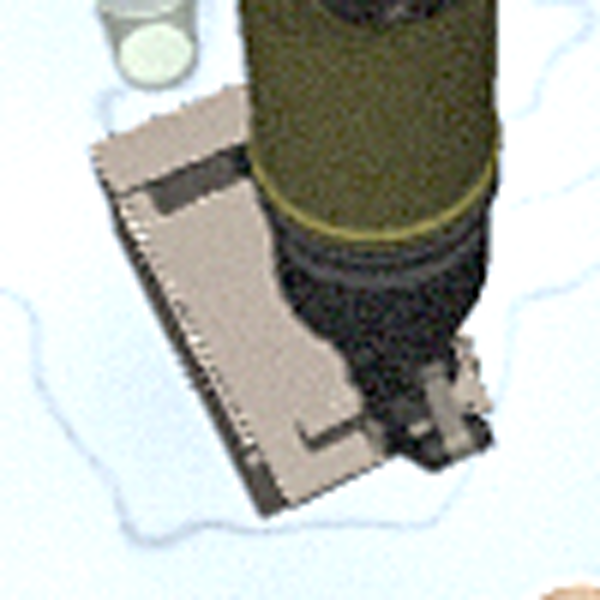

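```bash
python3 -c "
from h import *
for n,q,z in (('old lid corner',(236.6,269),.055),('new lid corner',(232.3,264.4),.055),('lid edge at gap new',(185+160/6,180+213/6),.055),('gap far',(185+150/6,180+190/6),.055),('ridge -x near base',(185+310/6,180+450/6),.055),('ridge top -x',(185+300/6,180+422/6),.071),('old ridge low',(180+298/5,150+548/5),.055),('tin corner low',(185+268/6,180+517/6),.0)):
  print(n,np.round(1000*RT.T@(plane('side',q,z)-O),1))
"

```

```text
old lid corner [ -46.9 -119.6   55. ]
new lid corner [ -50.7 -104.2   55. ]
lid edge at gap new [-37.8  46.   55. ]
gap far [-36.8  59.1  55. ]
ridge -x near base [-30.7 -87.1  55. ]
ridge top -x [-31.5 -81.9  71. ]
old ridge low [ -29.9 -101.3   55. ]
tin corner low [-50.5 -79.9   0. ]
```

The lid is flat at tin y ≈ -28 and the up-force came from my downward correction rubbing on the ridge. I'll push on with no downward component.

Call:
arm_command(deltas=[{"linear":[0,0,0.002],"delta_rot":[0,0,0]},{"linear":[0,0.002,0],"delta_rot":[0,0,0]},{"linear":[0,0.002,0],"delta_rot":[0,0,0]},{"linear":[0,0.002,0],"delta_rot":[0,0,0]}])

```text
time: 4.75
ee_pos: [0.4821, -0.1023, 0.065]
tcp_rot: [-0.002, 0.048, 0.999, 0.003]
wrist_force: [-0.2, 0.6, -0.8]
opening: -0.005
```

```bash
python3 -c "
from h import *
st()"
```

```text
t 4.75 tin-frame TCP [ -2. -96.  65.] F tin [-0.24  0.56 -0.81] open -0.005
tool y yaw 84.49 z [-0.003  0.006 -1.   ]
```

Call:
arm_command(deltas=[{"linear":[0,0.002,0],"delta_rot":[0,0,0]},{"linear":[0,0.002,0],"delta_rot":[0,0,0]},{"linear":[0,0.002,0],"delta_rot":[0,0,0]},{"linear":[0,0.002,0],"delta_rot":[0,0,0]}])

```text
time: 5.08
ee_pos: [0.4829, -0.0936, 0.065]
tcp_rot: [-0.002, 0.048, 0.999, 0.002]
wrist_force: [0.4, -1.0, -0.3]
opening: 0.001
```

```bash
python3 -c "
from h import *
st()"
```

```text
t 5.08 tin-frame TCP [ -1.9 -87.4  65. ] F tin [ 0.44 -0.96 -0.3 ] open 0.001
tool y yaw 84.52 z [-0.003  0.005 -1.   ]
```

Call:
arm_command(deltas=[{"linear":[0,0.0015,0],"delta_rot":[0,0,0]},{"linear":[0,0.0015,0],"delta_rot":[0,0,0]},{"linear":[0,0.0015,0],"delta_rot":[0,0,0]}])

```text
time: 5.33
ee_pos: [0.4833, -0.0882, 0.065]
tcp_rot: [-0.002, 0.048, 0.999, 0.002]
wrist_force: [-0.0, -0.0, -0.2]
opening: -0.002
```

```bash
python3 -c "
from h import *
st()"
```

```text
t 5.33 tin-frame TCP [ -1.9 -81.9  65. ] F tin [-0.02 -0.04 -0.23] open -0.002
tool y yaw 84.55 z [-0.003  0.005 -1.   ]
```

Call:
arm_command(deltas=[{"linear":[0,0.001,0],"delta_rot":[0,0,0]},{"linear":[0,0.001,0],"delta_rot":[0,0,0]},{"linear":[0,0.001,0],"delta_rot":[0,0,0]}])

```text
time: 5.58
ee_pos: [0.4837, -0.0847, 0.065]
tcp_rot: [-0.002, 0.047, 0.999, 0.002]
wrist_force: [-0.8, 0.1, 0.5]
opening: 0.003
```

```bash
python3 -c "
from h import *
st()"
```

```text
t 5.58 tin-frame TCP [ -1.8 -78.4  65. ] F tin [-0.83  0.03  0.45] open 0.003
tool y yaw 84.56 z [-0.004  0.005 -1.   ]
```

Call:
arm_command(deltas=[{"linear":[0,0.001,0],"delta_rot":[0,0,0]},{"linear":[0,0.001,0],"delta_rot":[0,0,0]}])

```text
time: 5.75
ee_pos: [0.4839, -0.0826, 0.065]
tcp_rot: [-0.002, 0.047, 0.999, 0.002]
wrist_force: [-0.9, -0.2, 0.5]
opening: 0.0
```

```bash
python3 -c "
from h import *
st()
a=read_camera('side')
f=lambda i:cv2.resize(cv2.convertScaleAbs(i[180:280,185:285],alpha=1.8),None,fx=6,fy=6,interpolation=2)
cv2.imwrite('pics/st6.png',f(a[:,:,::-1]))
"
```

```text
t 5.75 tin-frame TCP [ -1.8 -76.3  65. ] F tin [-0.88 -0.32  0.46] open 0.0
tool y yaw 84.56 z [-0.003  0.005 -1.   ]
```

View pics/st6.png

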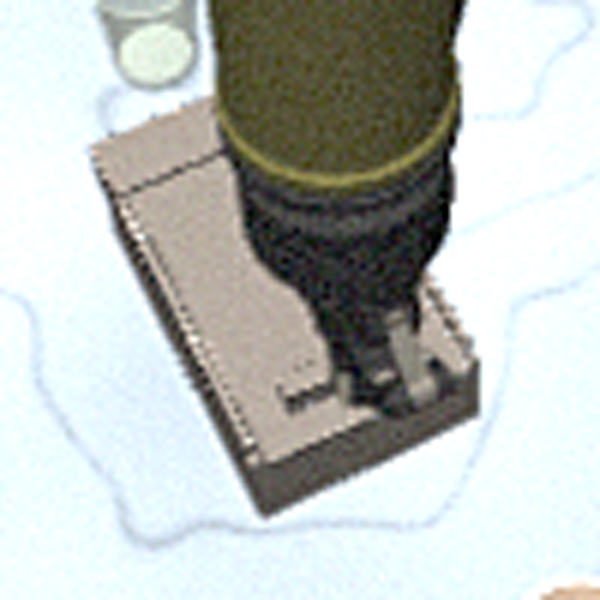

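The gap at the lip has closed, so the lid's edge is now under it. I'll feel for the stop.

Call:
arm_command(deltas=[{"linear":[0,0.0008,0],"delta_rot":[0,0,0]},{"linear":[0,0.0008,0],"delta_rot":[0,0,0]}])

```text
time: 5.97
ee_pos: [0.4841, -0.0807, 0.065]
tcp_rot: [-0.002, 0.047, 0.999, 0.002]
wrist_force: [-1.0, -0.4, -0.5]
opening: 0.003
```

```bash
python3 -c "
from h import *
st()"
```

```text
t 5.97 tin-frame TCP [ -1.8 -74.4  65. ] F tin [-1.01 -0.47 -0.47] open 0.003
tool y yaw 84.56 z [-0.004  0.005 -1.   ]
```

Call:
arm_command(deltas=[{"linear":[0,0.0008,0],"delta_rot":[0,0,0]},{"linear":[0,0.0008,0],"delta_rot":[0,0,0]}])

```text
time: 6.13
ee_pos: [0.4842, -0.0791, 0.065]
tcp_rot: [-0.002, 0.048, 0.999, 0.002]
wrist_force: [0.7, -0.6, -1.1]
opening: -0.001
```

```bash
python3 -c "
from h import *
st()"
```

```text
t 6.13 tin-frame TCP [ -1.8 -72.7  65. ] F tin [ 0.79 -0.56 -1.1 ] open -0.001
tool y yaw 84.55 z [-0.004  0.005 -1.   ]
```

Call:
arm_command(deltas=[{"linear":[0,0.0008,0],"delta_rot":[0,0,0]},{"linear":[0,0.0008,0],"delta_rot":[0,0,0]}])

```text
time: 6.3
ee_pos: [0.4843, -0.0773, 0.065]
tcp_rot: [-0.002, 0.048, 0.999, 0.002]
wrist_force: [0.7, -0.7, -0.7]
opening: 0.005
```

```bash
python3 -c "
from h import *
st()"
```

```text
t 6.3 tin-frame TCP [ -1.8 -71.   65. ] F tin [ 0.79 -0.63 -0.69] open 0.005
tool y yaw 84.55 z [-0.004  0.005 -1.   ]
```

Call:
arm_command(deltas=[{"linear":[0,0.0008,0],"delta_rot":[0,0,0]},{"linear":[0,0.0008,0],"delta_rot":[0,0,0]}])

```text
time: 6.47
ee_pos: [0.4848, -0.0766, 0.0651]
tcp_rot: [-0.002, 0.048, 0.999, 0.002]
wrist_force: [0.4, -5.0, -0.0]
opening: 0.0
```

```bash
python3 -c "
from h import *
st()"
```

```text
t 6.47 tin-frame TCP [ -1.4 -70.2  65.1] F tin [ 0.82 -4.94 -0.04] open 0.0
tool y yaw 84.51 z [-0.003  0.004 -1.   ]
```

Contact with the stop: 5 N at TCP y -70.2. Next I'll hold with slightly larger steps.

Call:
arm_command(deltas=[{"linear":[0,0.0008,0],"delta_rot":[0,0,0]},{"linear":[0,0.0008,0],"delta_rot":[0,0,0]}])

```text
time: 6.63
ee_pos: [0.4852, -0.0766, 0.0652]
tcp_rot: [-0.001, 0.049, 0.999, 0.001]
wrist_force: [0.4, -4.1, -0.9]
opening: 0.003
```

```bash
python3 -c "
from h import *
st()"
```

```text
t 6.63 tin-frame TCP [ -1.  -70.2  65.2] F tin [ 0.68 -4.06 -0.89] open 0.003
tool y yaw 84.42 z [-0.002  0.002 -1.   ]
```

Call:
arm_command(deltas=[{"linear":[0.0003,0.0014,0],"delta_rot":[0,0,0]},{"linear":[0.0003,0.0014,0],"delta_rot":[0,0,0]}])

```text
time: 6.8
ee_pos: [0.4852, -0.0765, 0.0654]
tcp_rot: [-0.001, 0.05, 0.999, -0.001]
wrist_force: [0.9, -6.6, -0.9]
opening: -0.001
```

```bash
python3 -c "
from h import *
st()"
```

```text
t 6.8 tin-frame TCP [ -1.  -70.1  65.4] F tin [ 1.42 -6.47 -0.86] open -0.001
tool y yaw 84.29 z [-0.001 -0.001 -1.   ]
```

Call:
arm_command(deltas=[{"linear":[0.0003,0.002,0],"delta_rot":[-0.1,0,0]},{"linear":[0.0003,0.002,0],"delta_rot":[-0.1,0,0]}])

```text
time: 6.97
ee_pos: [0.4852, -0.0764, 0.0657]
tcp_rot: [0.0, 0.052, 0.999, -0.001]
wrist_force: [0.2, -8.8, 0.7]
opening: 0.002
```

```bash
python3 -c "
from h import *
st()"
```

```text
t 6.97 tin-frame TCP [ -1.  -70.   65.7] F tin [ 0.96 -8.76  0.67] open 0.002
tool y yaw 84.09 z [ 0.    -0.002 -1.   ]
```

Nearly 9 N. I'll hold at about 10 N for over half a second, then ease off.

Call:
arm_command(deltas=[{"linear":[0.0003,0.0022,0],"delta_rot":[-0.15,0,0]},{"linear":[0.0003,0.0022,0],"delta_rot":[-0.15,0,0]},{"linear":[0.0003,0.0022,0],"delta_rot":[-0.15,0,0]},{"linear":[0.0003,0.0022,0],"delta_rot":[-0.15,0,0]},{"linear":[0.0003,0.0022,0],"delta_rot":[-0.15,0,0]},{"linear":[0.0003,0.0022,0],"delta_rot":[-0.15,0,0]},{"linear":[0.0003,0.0022,0],"delta_rot":[-0.15,0,0]},{"linear":[0.0003,0.0022,0],"delta_rot":[-0.15,0,0]}])

```text
time: 7.63
ee_pos: [0.4851, -0.0763, 0.067]
tcp_rot: [0.003, 0.06, 0.998, 0.0]
wrist_force: [0.6, -8.9, 0.8]
opening: -0.005
```

```bash
python3 -c "
from h import *
st()"
```

```text
t 7.63 tin-frame TCP [ -1.1 -69.9  67. ] F tin [ 1.26 -8.82  0.83] open -0.005
tool y yaw 83.15 z [ 0.006  0.001 -1.   ]
```

About 9 N held for 0.66 s. Backing away and rising.

Call:
arm_command(deltas=[{"linear":[0,-0.002,0],"delta_rot":[0,0,0]},{"linear":[0,-0.005,0],"delta_rot":[0,0,0]},{"linear":[0,-0.006,0],"delta_rot":[0,0,-0.7]},{"linear":[0,-0.002,-0.015],"delta_rot":[0,0,-0.7]},{"linear":[0,0,-0.02],"delta_rot":[0,0,-0.7]},{"linear":[0,0,-0.03],"delta_rot":[0,0,0]},{"linear":[0,0,-0.03],"delta_rot":[0,0,0]},{"linear":[0,0,-0.02],"delta_rot":[0,0,0]},{"linear":[0,0,0],"delta_rot":[0,0,0]}])

```text
time: 8.38
ee_pos: [0.4803, -0.0898, 0.1849]
tcp_rot: [-0.001, 0.036, 0.999, 0.003]
wrist_force: [0.1, -0.4, -1.0]
opening: -0.001
```

```bash
python3 -c "
from h import *
st([60,30,190])
a=read_camera('side')
b=read_camera('top')
f=lambda i:cv2.resize(cv2.convertScaleAbs(i[160:280,185:285],alpha=1.6),None,fx=5,fy=5,interpolation=2)
A=f(a[:,:,::-1]);B=cv2.resize(cv2.convertScaleAbs(b[170:230,235:295,::-1],alpha=1.6),None,fx=5,fy=10,interpolation=2)
cv2.imwrite('pics/st7.png',np.hstack([A,B]))
cv2.imwrite('pics/raw7s.png',a[:,:,::-1]);cv2.imwrite('pics/raw7t.png',b[:,:,::-1])
"
```

```text
t 8.38 tin-frame TCP [ -4.8 -83.7 184.9] F tin [ 0.14 -0.37 -1.03] open -0.001
tool y yaw 85.82 z [-0.002  0.007 -1.   ]
delta tool mm [-65.6 113.3  -4.5]
```

View pics/st7.png

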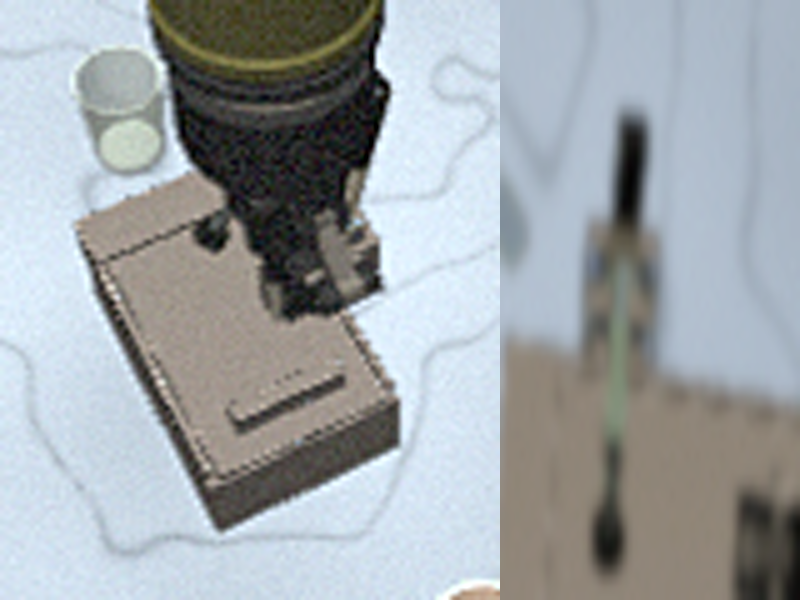

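The lid is home under the lip, the ridge is at (290,390) in the crop, and the handle is still up. Going over to the clamp, on the tin side of the handle.

Call:
arm_command(deltas=[{"linear":[-0.01,0.018,0],"delta_rot":[0,0,0]},{"linear":[-0.01,0.018,0],"delta_rot":[0,0,0]},{"linear":[-0.01,0.018,0],"delta_rot":[0,0,0]},{"linear":[-0.01,0.018,0],"delta_rot":[0,0,0]},{"linear":[-0.01,0.018,0],"delta_rot":[0,0,0]},{"linear":[-0.008,0.015,0],"delta_rot":[0,0,0]},{"linear":[0,0,0],"delta_rot":[0,0,0]}])

```text
time: 9.07
ee_pos: [0.5409, 0.0144, 0.1718]
tcp_rot: [-0.011, 0.037, 0.999, 0.004]
wrist_force: [0.0, 0.3, -0.9]
opening: -0.001
```

```bash
python3 -c "
from h import *
st([56,30,136])
t=cv2.imread('pics/raw7t.png')
for z in (.15,.155,.16): print(z,1000*RT.T@(plane('top',(261,181),z)-O))
for z in (.06,): print('bracket',1000*RT.T@(plane('top',(235+122/5,170+30),z)-O))
"
```

```text
t 9.07 tin-frame TCP [ 47.2  24.9 171.8] F tin [ 0.01  0.29 -0.92] open -0.001
tool y yaw 85.76 z [-0.022  0.009 -1.   ]
delta tool mm [-9.6  4.7 35.6]
0.15 [105.20420363  31.54247125 150.        ]
0.155 [104.43681245  31.62960356 155.        ]
0.16 [103.66942128  31.71673588 160.        ]
bracket [68.14709885 28.91214488 60.        ]
```

Call:
arm_command(deltas=[{"linear":[-0.003,0.002,0.008],"delta_rot":[0.25,-0.6,0]},{"linear":[-0.003,0.002,0.008],"delta_rot":[0.25,-0.6,0]},{"linear":[-0.003,0.001,0.008],"delta_rot":[0,0,0]},{"linear":[0,0,0.006],"delta_rot":[0,0,0]},{"linear":[0,0,0],"delta_rot":[0,0,0]}])

```text
time: 9.48
ee_pos: [0.5462, 0.0189, 0.1335]
tcp_rot: [-0.006, 0.035, 0.999, -0.001]
wrist_force: [0.2, -0.6, -0.2]
opening: -0.001
```

```bash
python3 -c "
from h import *
st([72,30,136])
a=read_camera('side')
f=lambda i:cv2.resize(cv2.convertScaleAbs(i[130:230,185:295],alpha=1.6),None,fx=6,fy=6,interpolation=2)
cv2.imwrite('pics/st8.png',f(a[:,:,::-1]))
"
```

```text
t 9.48 tin-frame TCP [ 52.2  29.9 133.5] F tin [ 0.23 -0.63 -0.24] open -0.001
tool y yaw 86.01 z [-0.013 -0.002 -1.   ]
delta tool mm [-19.8  -0.1  -2.7]
```

View pics/st8.png

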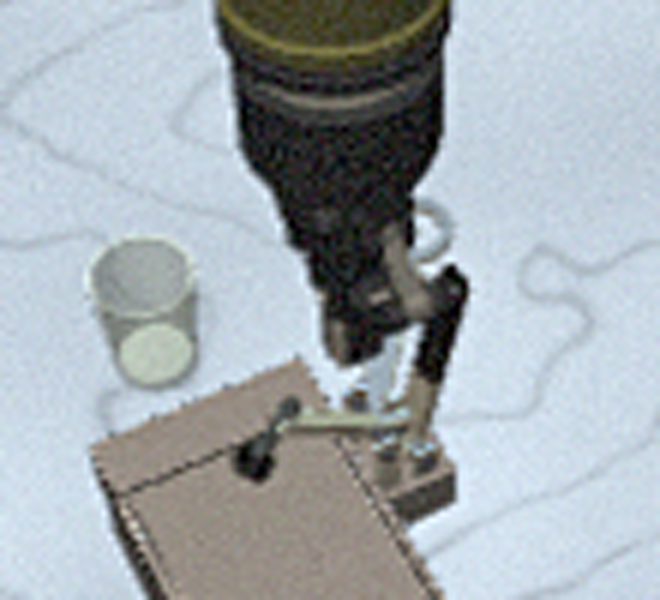

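The tip is between the swing arm (crop (340,420)) and the handle (440,330). I'll push toward tin +x.

Call:
arm_command(deltas=[{"linear":[-0.004,0,0],"delta_rot":[0,-0.3,0]},{"linear":[-0.004,0,0],"delta_rot":[0,-0.3,0]},{"linear":[-0.004,0,0],"delta_rot":[0,0,0]},{"linear":[-0.004,0,0],"delta_rot":[0,0,0]},{"linear":[-0.002,0,0],"delta_rot":[0,0,0]}])

```text
time: 9.95
ee_pos: [0.5661, 0.0157, 0.135]
tcp_rot: [0.0, 0.036, 0.999, -0.001]
wrist_force: [-0.1, -1.8, 0.0]
opening: -0.002
```

```bash
python3 -c "
from h import *
st()"
```

```text
t 9.95 tin-frame TCP [ 72.3  28.3 135. ] F tin [ 0.08 -1.82  0.03] open -0.002
tool y yaw 85.87 z [ 0.    -0.003 -1.   ]
```

Call:
arm_command(deltas=[{"linear":[-0.003,0,0.0005],"delta_rot":[0,0,0]},{"linear":[-0.003,0,0.0005],"delta_rot":[0,0,0]},{"linear":[-0.003,0,0.0005],"delta_rot":[0,0,0]},{"linear":[-0.003,0,0.001],"delta_rot":[0,0,0]}])

```text
time: 10.28
ee_pos: [0.5792, 0.0146, 0.133]
tcp_rot: [0.0, 0.036, 0.999, -0.001]
wrist_force: [-1.0, 0.2, 1.8]
opening: 0.001
```

```bash
python3 -c "
from h import *
st()"
```

```text
t 10.28 tin-frame TCP [ 85.5  28.2 133. ] F tin [-1.04  0.11  1.82] open 0.001
tool y yaw 85.85 z [ 0.    -0.003 -1.   ]
```

Call:
arm_command(deltas=[{"linear":[-0.003,0,0.001],"delta_rot":[0,0,0]},{"linear":[-0.003,0,0.001],"delta_rot":[0,0,0]},{"linear":[-0.003,0,0.001],"delta_rot":[0,0,0]},{"linear":[-0.003,0,0.0015],"delta_rot":[0,0,0]}])

```text
time: 10.62
ee_pos: [0.5922, 0.0134, 0.1282]
tcp_rot: [-0.0, 0.036, 0.999, -0.002]
wrist_force: [-0.9, -0.2, 2.3]
opening: -0.001
```

```bash
python3 -c "
from h import *
st()
a=read_camera('side')
f=lambda i:cv2.resize(cv2.convertScaleAbs(i[130:230,185:295],alpha=1.6),None,fx=6,fy=6,interpolation=2)
cv2.imwrite('pics/st9.png',f(a[:,:,::-1]))
"
```

```text
t 10.62 tin-frame TCP [ 98.5  28.1 128.2] F tin [-0.84 -0.22  2.33] open -0.001
tool y yaw 85.85 z [-0.    -0.003 -1.   ]
```

View pics/st9.png

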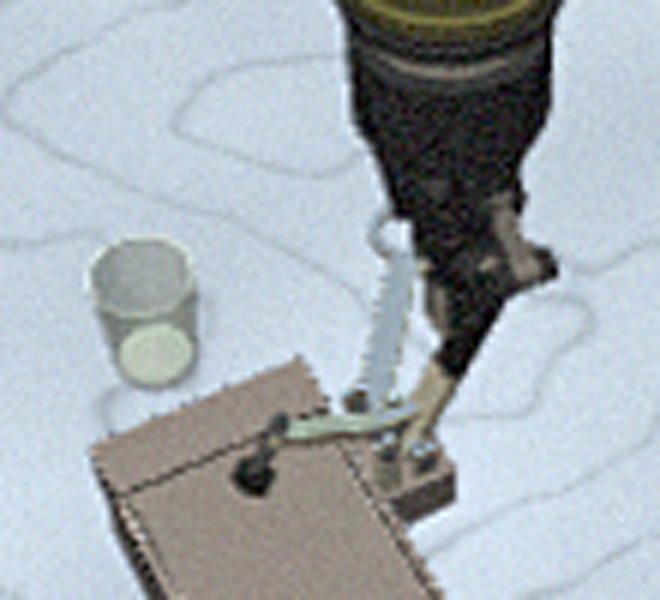

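The handle follows, leaning about 0.5, and the pad is coming down. Continuing along the arc.

Call:
arm_command(deltas=[{"linear":[-0.0026,0,0.0016],"delta_rot":[0,0,0]},{"linear":[-0.0025,0,0.0018],"delta_rot":[0,0,0]},{"linear":[-0.0024,0,0.002],"delta_rot":[0,0,0]},{"linear":[-0.0023,0,0.0022],"delta_rot":[0,0,0]},{"linear":[-0.002,0,0.0023],"delta_rot":[0,0,0]}])

```text
time: 11.08
ee_pos: [0.6066, 0.0125, 0.1177]
tcp_rot: [0.001, 0.036, 0.999, -0.001]
wrist_force: [0.1, -0.0, 2.5]
opening: 0.001
```

```bash
python3 -c "
from h import *
st()"
```

```text
t 11.08 tin-frame TCP [112.9  28.3 117.7] F tin [0.05 0.   2.51] open 0.001
tool y yaw 85.85 z [ 0.002 -0.003 -1.   ]
```

Call:
arm_command(deltas=[{"linear":[-0.0019,0,0.0021],"delta_rot":[0,0,0]},{"linear":[-0.0018,0,0.0022],"delta_rot":[0,0,0]},{"linear":[-0.0017,0,0.0023],"delta_rot":[0,0,0]},{"linear":[-0.0016,0,0.0023],"delta_rot":[0,0,0]}])

```text
time: 11.42
ee_pos: [0.615, 0.0119, 0.1079]
tcp_rot: [0.002, 0.036, 0.999, -0.001]
wrist_force: [0.3, -0.8, 2.6]
opening: -0.003
```

```bash
python3 -c "
from h import *
st()"
```

```text
t 11.42 tin-frame TCP [121.3  28.4 107.9] F tin [ 0.38 -0.76  2.62] open -0.003
tool y yaw 85.85 z [ 0.003 -0.003 -1.   ]
```

Call:
arm_command(deltas=[{"linear":[-0.0017,0,0.0023],"delta_rot":[0,0,0]},{"linear":[-0.0016,0,0.0024],"delta_rot":[0,0,0]},{"linear":[-0.0016,0,0.0025],"delta_rot":[0,0,0]},{"linear":[-0.0015,0,0.0025],"delta_rot":[0,0,0]}])

```text
time: 11.75
ee_pos: [0.6224, 0.0113, 0.0979]
tcp_rot: [0.002, 0.036, 0.999, -0.001]
wrist_force: [-1.7, 0.1, 4.8]
opening: 0.002
```

```bash
python3 -c "
from h import *
st()"
```

```text
t 11.75 tin-frame TCP [128.7  28.4  97.9] F tin [-1.68 -0.03  4.76] open 0.002
tool y yaw 85.85 z [ 0.004 -0.003 -1.   ]
```

Call:
arm_command(deltas=[{"linear":[-0.0014,0,0.0025],"delta_rot":[0,0,0]},{"linear":[-0.0013,0,0.0025],"delta_rot":[0,0,0]},{"linear":[-0.0012,0,0.0026],"delta_rot":[0,0,0]},{"linear":[-0.001,0,0.0026],"delta_rot":[0,0,0]}])

```text
time: 12.08
ee_pos: [0.6279, 0.0108, 0.0876]
tcp_rot: [0.002, 0.036, 0.999, -0.001]
wrist_force: [-1.6, -0.4, 6.2]
opening: 0.003
```

```bash
python3 -c "
from h import *
st()"
```

```text
t 12.08 tin-frame TCP [134.3  28.4  87.6] F tin [-1.6  -0.51  6.18] open 0.003
tool y yaw 85.84 z [ 0.005 -0.003 -1.   ]
```

Call:
arm_command(deltas=[{"linear":[-0.0008,0,0.0025],"delta_rot":[0,0,0]},{"linear":[-0.0007,0,0.0025],"delta_rot":[0,0,0]},{"linear":[-0.0006,0,0.0025],"delta_rot":[0,0,0]},{"linear":[-0.0006,0,0.0025],"delta_rot":[0,0,0]}])

```text
time: 12.42
ee_pos: [0.6318, 0.0105, 0.0771]
tcp_rot: [0.003, 0.036, 0.999, -0.001]
wrist_force: [0.2, -0.5, 1.2]
opening: 0.0
```

```bash
python3 -c "
from h import *
st()"
```

```text
t 12.42 tin-frame TCP [138.2  28.4  77.1] F tin [ 0.21 -0.48  1.19] open 0.0
tool y yaw 85.84 z [ 0.007 -0.003 -1.   ]
```

Call:
arm_command(deltas=[{"linear":[-0.0003,0,0.0012],"delta_rot":[0,0,0]},{"linear":[-0.0003,0,0.0012],"delta_rot":[0,0,0]},{"linear":[-0.0002,0,0.0012],"delta_rot":[0,0,0]}])

```text
time: 12.67
ee_pos: [0.6329, 0.0104, 0.0723]
tcp_rot: [0.003, 0.036, 0.999, -0.001]
wrist_force: [1.4, 0.1, 1.9]
opening: 0.002
```

```bash
python3 -c "
from h import *
st()"
```

```text
t 12.67 tin-frame TCP [139.3  28.4  72.3] F tin [1.4  0.18 1.87] open 0.002
tool y yaw 85.84 z [ 0.006 -0.003 -1.   ]
```

Call:
arm_command(deltas=[{"linear":[-0.0001,0,0.001],"delta_rot":[0,0,0]},{"linear":[-0.0001,0,0.001],"delta_rot":[0,0,0]}])

```text
time: 12.83
ee_pos: [0.6329, 0.0104, 0.0695]
tcp_rot: [0.003, 0.036, 0.999, -0.001]
wrist_force: [0.8, 0.5, 0.1]
opening: -0.002
```

```bash
python3 -c "
from h import *
st()"
```

```text
t 12.83 tin-frame TCP [139.3  28.4  69.5] F tin [0.75 0.6  0.1 ] open -0.002
tool y yaw 85.83 z [ 0.006 -0.003 -1.   ]
```

Call:
arm_command(deltas=[{"linear":[0,0,0.0008],"delta_rot":[0,0,0]},{"linear":[0,0,0.0008],"delta_rot":[0,0,0]}])

```text
time: 13.0
ee_pos: [0.6324, 0.0106, 0.0672]
tcp_rot: [0.002, 0.036, 0.999, -0.001]
wrist_force: [1.5, -0.9, 3.2]
opening: 0.003
```

```bash
python3 -c "
from h import *
st()"
```

```text
t 13.0 tin-frame TCP [138.7  28.5  67.2] F tin [ 1.55 -0.73  3.18] open 0.003
tool y yaw 85.84 z [ 0.004 -0.003 -1.   ]
```

Call:
arm_command(deltas=[{"linear":[0,0,0.0008],"delta_rot":[0,0,0]},{"linear":[0,0,0.0008],"delta_rot":[0,0,0]}])

```text
time: 13.17
ee_pos: [0.6326, 0.0106, 0.0665]
tcp_rot: [0.003, 0.036, 0.999, -0.001]
wrist_force: [-2.1, -0.7, 9.6]
opening: -0.003
```

```bash
python3 -c "
from h import *
st()"
```

```text
t 13.17 tin-frame TCP [138.9  28.6  66.5] F tin [-2.02 -0.85  9.57] open -0.003
tool y yaw 85.85 z [ 0.005 -0.003 -1.   ]
```

End stop felt at 9.6 N. I'll check that it is steady with the same step.

Call:
arm_command(deltas=[{"linear":[0,0,0.0008],"delta_rot":[0,0,0]},{"linear":[0,0,0.0008],"delta_rot":[0,0,0]}])

```text
time: 13.33
ee_pos: [0.6326, 0.0106, 0.0665]
tcp_rot: [0.003, 0.036, 0.999, -0.001]
wrist_force: [-2.3, -0.2, 7.5]
opening: 0.001
```

```bash
python3 -c "
from h import *
st()"
```

```text
t 13.33 tin-frame TCP [138.9  28.5  66.5] F tin [-2.3  -0.42  7.51] open 0.001
tool y yaw 85.84 z [ 0.006 -0.003 -1.   ]
```

Call:
arm_command(deltas=[{"linear":[0,0,0.00095],"delta_rot":[0,0,0]},{"linear":[0,0,0.00095],"delta_rot":[0,0,0]},{"linear":[0,0,0.00095],"delta_rot":[0,0,0]},{"linear":[0,0,0.00095],"delta_rot":[0,0,0]},{"linear":[0,0,0.00095],"delta_rot":[0,0,0]},{"linear":[0,0,0.00095],"delta_rot":[0,0,0]},{"linear":[0,0,0.00095],"delta_rot":[0,0,0]},{"linear":[0,0,0.00095],"delta_rot":[0,0,0]}])

```text
time: 14.0
ee_pos: [0.6326, 0.0106, 0.0664]
tcp_rot: [0.005, 0.036, 0.999, -0.001]
wrist_force: [-3.4, -0.2, 8.2]
opening: 0.004
```

```bash
python3 -c "
from h import *
st()"
```

```text
t 14.0 tin-frame TCP [138.9  28.5  66.4] F tin [-3.38 -0.45  8.24] open 0.004
tool y yaw 85.82 z [ 0.01  -0.003 -1.   ]
```

Held about 9 N on the end stop. Lifting off, straight up, and away.

Call:
arm_command(deltas=[{"linear":[0,0,-0.002],"delta_rot":[0,0,0]},{"linear":[0,0,-0.005],"delta_rot":[0,0,0]},{"linear":[0,0,-0.015],"delta_rot":[0,0,0]},{"linear":[0,0,-0.025],"delta_rot":[0,0,0]},{"linear":[0,0,-0.03],"delta_rot":[0,0,0]},{"linear":[0,0,-0.03],"delta_rot":[0,0,0]},{"linear":[0,0,-0.03],"delta_rot":[0,0,0]},{"linear":[0.02,-0.035,-0.01],"delta_rot":[0,0,0]},{"linear":[0.02,-0.035,0],"delta_rot":[0,0,0]},{"linear":[0.02,-0.035,0],"delta_rot":[0,0,0]}])

```text
time: 14.83
ee_pos: [0.5645, -0.0797, 0.2193]
tcp_rot: [0.003, 0.028, 1.0, 0.002]
wrist_force: [0.7, -1.1, 0.1]
opening: 0.002
```

Call:
arm_command(deltas=[{"linear":[0.01,-0.038,0],"delta_rot":[0,0,0]},{"linear":[0.01,-0.038,0],"delta_rot":[0,0,0]},{"linear":[0.01,-0.038,0],"delta_rot":[0,0,0]},{"linear":[0.01,-0.03,0],"delta_rot":[0,0,0]},{"linear":[0,0,0],"delta_rot":[0,0,0]},{"linear":[0,0,0],"delta_rot":[0,0,0]}])

```text
time: 15.33
ee_pos: [0.5065, -0.2356, 0.2214]
tcp_rot: [0.003, 0.033, 0.999, -0.001]
wrist_force: [0.8, 1.0, 0.9]
opening: 0.004
```

```bash
python3 -c "
from h import *
st()
a=read_camera('side');b=read_camera('top')
A=cv2.resize(cv2.convertScaleAbs(a[150:270,185:295,::-1],alpha=1.6),None,fx=4,fy=4,interpolation=2)
B=cv2.resize(cv2.convertScaleAbs(b[150:270,195:280,::-1],alpha=1.6),None,fx=4,fy=4,interpolation=2)
cv2.imwrite('pics/st10.png',np.hstack([A,B]))
cv2.imwrite('pics/raw10s.png',a[:,:,::-1])
"
```

```text
t 15.33 tin-frame TCP [  33.  -227.   221.4] F tin [0.68 1.06 0.93] open 0.004
tool y yaw 86.26 z [ 0.006 -0.002 -1.   ]
```

View pics/st10.png

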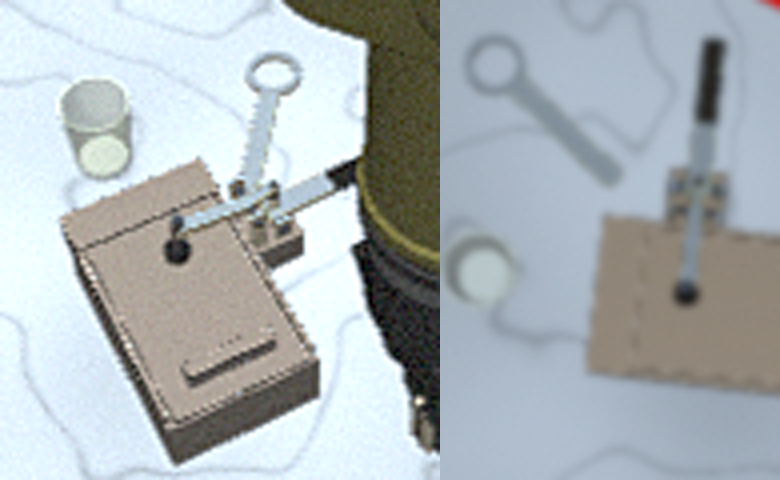

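```bash
python3 -c "
from h import *
print(1000*RT.T@(plane('top',(195+273/4,160),.067)-O))
print(1000*RT.T@(plane('side',(185+173/4,150+424/4),.055)-O),1000*RT.T@(plane('side',(185+318/4,150+350/4),.055)-O))
b=read_camera('top');o=cv2.imread('pics/top0.png')
d=np.hstack([o[140:270,185:370],b[140:270,185:370,::-1]]);cv2.imwrite('pics/cmp.png',cv2.resize(cv2.convertScaleAbs(d,alpha=1.5),None,fx=2.1,fy=3,interpolation=2))
"
```

```text
[174.59988111  30.00567183  67.        ]
[-49.68694181 -79.75795584  55.        ] [ 51.43912143 -76.95531276  55.        ]
```

View pics/cmp.png

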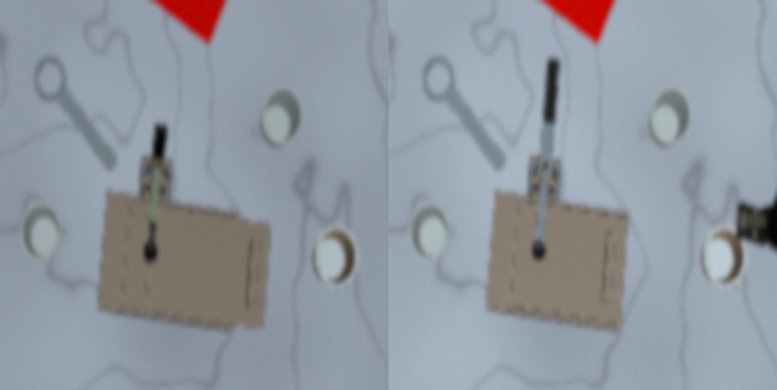

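The handle is over: its tip measures tin x ≈ 175 mm, against 176 if flat. The lid's end is nearly flush with the tin's, so it is home. The glasses, cup and opener have not moved, and the gripper touches nothing. I'll hand in.

```bash
python3 -c "
from workcell import *
print(close_job())"
```

```text
the job is handed in; nothing more can be done
None
```

The tin is closed and the job is handed in: the lid is seated against the stop and the clamp's handle is down on its end stop. No verdict is reported back.

- **Lid:** I pushed it by its ridge until it met the hidden stop. I held it there at about 9 N by the wrist sensor for about 0.65 s, then backed away. Partway I felt about 8 N upward, because my downward correction was rubbing on the ridge. I backed off, straightened the tool and went on.
- **Clamp:** I pushed the handle along its arc. Resistance peaked at about 6 N and fell away at the dead point, and I felt the end stop near lean 1.52. I held about 9 N (8.2 N of it straight down) for about 0.65 s, then lifted off.
- **Last checks:** The pictures show the lid flat with its end nearly flush with the tin's, the pad down on the lid, and the handle tip at tin x ≈ 175 mm. The glasses, cup and opener look unmoved between the first and last pictures. I took about 15 of the 69 s.
- **Limits of these checks:** I could not measure the pad's force on the lid; I infer it from the handle staying over. The peak forces I read were about 9 to 10 N, but the force was only read at the end of each move. The lid's position agreed only to a few millimetres: pictures and tool position put its origin at about -5 to +3 mm of the tin, and home is -10 to 0 mm.

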